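# Find the rattling parts case and hold it out over the clamped board

### The arm

A 6-joint arm with a two-finger parallel gripper is mounted at the origin on the work surface. World frame = base frame: x ahead of the robot, y to its left, z up, the work surface at z = 0. Lengths are in m, angles in rad, forces in N, time in s.
With the tool pointing down it reaches from about 0.25 to 0.775 m from the base axis. Payload 4 kg.
Tool frame: the origin (TCP) lies midway between the tips of the shut fingers; the grasp point (between the pads) lies 19 mm behind it; y points along the fingers, x is the direction in which the jaws open and shut, and the axes are right-handed (so a half turn about y gives the same grasp; the last joint's range is limited). The gripper opens to 94 mm and grips with 3 to 60 N. Pads are 16 mm wide; open, the fingers measure 119 mm over their backs; the gripper's body (75 mm by 177 mm) begins 78 mm behind the grasp point.
Start: joints at [-1.235, 0.087, 1.371, -0, 1.684, -0.103], TCP at [0.234, -0.498, 0.206] pointing down, gripper open.
Joint ranges: [-3.1, 3.1], [-0.76, 2.03], [0.27, 2.55], [-1.08, 4.22], [0.17, 2.65], [-2.57, 2.57]. Speed limits (rad/s): [2.79, 2.79, 3.14, 3.14, 3.14, 3.14].

### API

Orientations are given as [roll, pitch, yaw] about the fixed x, y, z axes, in that order (R = Rz(yaw) Ry(pitch) Rx(roll)).
In Python, from bench import robot gives the robot as it stands.
- The arm moves only by the shell command python3 -m creep 'ROWS'. ROWS is JSON, a list of rows, each a list of 7 numbers: the shift along the tool's x, y, z in mm, then the turn, a rotation vector about the tool's x, y, z in degrees, then the closure in counts, from 0 (fully open) to 255 (shut). A call has 1 to 5 rows; each row is the pose to reach, as a shift and turn from the pose commanded when the call began, along the tool's axes at that moment; what a row does not reach only later rows make up. A row lasts 1/8 s, in which the tool goes at most 62.5 mm and 10.7 degrees, less where a joint would pass 70% of its speed; a pose out of reach is approached as far as the arm can. A call with a gripper value outside its range is refused whole. The fingers move at their own pace and stop on an object; the grip force is fixed at half the most. Time passes only in rows, so rows that repeat a pose let the fingers close. It gives the time, the measured TCP pose, the force and the opening at its end, in the units of the state.
- robot.get_obs(): the state, without advancing time (a new reading comes with each control period).
- robot.snapshot(name): name is "scene" or "side" or "wrist"; returns a dict with "color" (480x640x3 uint8, blue, green, red), "fx", "fy", "cx", "cy" (pixels), "world_from_camera" (4x4, takes a point from camera to world coordinates); the wrist camera has in their place "mount" (4x4, takes a point from camera to tool coordinates, whose origin is the TCP and whose axes are the tool frame's). Camera axes: x right, y down, z forward; pixel columns grow to the right and rows downward; lengths in m; the calibration is good to about 2 mm. A picture is of the moment at which its call begins: read the wrist's pose just before it. There is no depth.
- robot.close_job(): hands the job in, once; it reports no verdict.
Trained networks look in the newest picture that a camera, given by its name, has taken for a name from the list of things; names that differ only in an ending like _2 or _b are one class to them, and where a whole thing is asked for, a point or a joint stands for the part that bears it (a point fixed in the world has none). Each returns a list of dicts, best first, with "p" (0 to 1); they miss things now and then, are a little off and sometimes report something else, mostly with a low value. They report only what shows in the picture. A call takes as long as a camera call. They do not tell look-alikes from the thing itself.
- robot.spot_in(name, camera): "point" ([x, y, z] in m, in world coordinates, good to about 4 mm: the middle of the surface that is visible of it).
- robot.landmark_of(name, camera): "point" ([x, y, z] in m, in world coordinates, good to about 4 mm: a listed point, or the origin of a listed thing).
The state is a dict: "time": time; "joint_positions": joint angles; "qvel": joint speeds; "joint_torque": joint torques, N m; "tool_pos": TCP position; "ee_rot": TCP orientation; "wrist_force": force on the tool from outside, world axes, zero at the start; "wrist_torque": the same for the moment, N m; "width": finger opening in m.
Only numpy, scipy, OpenCV 4.12 (cv2) and the standard library are available. Lean on these libraries where they do the work, as an engineer would, in place of code of your own. Each camera call takes 0.05 s, during which the arm holds its last target.

### The job

One of the three sealed steel cases on the woodworking bench has a loose steel slug inside; the other two are packed tight. Lift and shake each in turn, from the robot's left to its right, and set the silent ones back down upright on the bench; then hold the one that rattles level with its underside about 12 cm above the middle of the clamped board, and finish while still holding it there. Leave the mallet, chisel, glue bottle and square alone.

Things in the scene. Friction and masses are not known exactly. Their poses are not given: they have to be found in the camera images.
- case_left: sealed square steel case, the case on the robot's left (largest y); body 84 x 84 mm, 50 mm high, a black plastic carrying ridge on its lid. Origin: centre of the underside, z up, x along the ridge. The three look alike. Empty 0.20 to 0.40 kg (varies, unrelated to which rattles) plus 0.20 kg of contents
- case_middle: sealed square steel case, the case in the middle of the row; body 84 x 84 mm, 50 mm high, a black plastic carrying ridge on its lid. Origin: centre of the underside, z up, x along the ridge. The three look alike. Empty 0.20 to 0.40 kg (varies, unrelated to which rattles) plus 0.20 kg of contents
- case_right: sealed square steel case, the case on the robot's right (smallest y); body 84 x 84 mm, 50 mm high, a black plastic carrying ridge on its lid. Origin: centre of the underside, z up, x along the ridge. The three look alike. Empty 0.20 to 0.40 kg (varies, unrelated to which rattles) plus 0.20 kg of contents
- case_left_ridge (a point): middle of the top of this case's ridge, 80 mm above its underside, axes as the case. Ridge: 56 mm long along x, 16 mm thick along y, standing 30 mm up from the lid. Grip it from above, fingers closing along y
- case_middle_ridge (a point): middle of the top of this case's ridge, 80 mm above its underside, axes as the case. Contents: one case, drawn anew at each start, has a loose steel slug (34 mm across, 28 mm high, 0.2 kg) in its 76 x 76 x 42 mm cavity; the others a roll that fills it and cannot shift
- case_right_ridge (a point): middle of the top of this case's ridge, 80 mm above its underside, axes as the case. The loose slug slides (friction 0.13) up to 21 mm each way from the middle and knocks on the walls; it stays where it slid: after a 60 mm stroke in 0.25 s, or a tip of 0.3 rad and level again, it lies at the leading (low) side. From side to side the moment on the tool shifts by some 0.08 N m (settle 0.15 s)
- board: pine board clamped to the bench (fixed), 90 mm along its x, 360 mm along its y, 28 mm thick; origin: centre of the underside, z up. A black clamp with an orange pad holds it 140 mm towards its -y end; the clamp's top is 91 mm above the bench
- board_mid (a point): the middle of the clamped board's upper face, 28 mm above the bench, axes as the board
- mallet: wooden mallet lying on the bench: head 75 x 130 x 55 mm, handle 200 mm; origin under it, 100 mm along the handle from the middle of the head; leave alone
- chisel: chisel with a yellow handle, 260 mm long, lying along its x, origin near the ferrule, under it; leave alone
- glue: white glue bottle, 60 mm across, 160 mm tall, standing; origin at the centre of its underside; leave alone
- square: try square, 110 mm wooden stock along its x and 170 mm steel blade along its y, lying; origin under the stock; leave alone
Mind the look-alikes: they are no part of the job. What is shaped like the case_left but yellow is not meant.

How it is judged:
On the way, in this order (a step that is already met when the one before it is completed fails the run):
1. the case on the robot's left (largest y) is lifted by the gripper more than 30 mm off the bench and moved about (height (world z) of case_left above 0.03 m and contact force between case_left and the fingers above 1 N and (linear speed of case_left above 0.05 m/s or angular speed of case_left above 0.2 rad/s)).
2. the case in the middle of the row is lifted by the gripper more than 30 mm off the bench and moved about (height (world z) of case_middle above 0.03 m and contact force between case_middle and the fingers above 1 N and (linear speed of case_middle above 0.05 m/s or angular speed of case_middle above 0.2 rad/s)).
3. the case on the robot's right (smallest y) is lifted by the gripper more than 30 mm off the bench and moved about (height (world z) of case_right above 0.03 m and contact force between case_right and the fingers above 1 N and (linear speed of case_right above 0.05 m/s or angular speed of case_right above 0.2 rad/s)).
At the end, for the whole second after the job is handed in: The case with the loose slug is in the gripper, within 0.3 rad of level, its underside 50 to 250 mm above the board's upper face and within 60 mm (horizontally) of the board's middle, still; the other two cases stand upright on the bench (((distance between loose_slug_center and case_left below 0.055 m and contact force between case_left and the fingers above 2 N and angle between case_left's own z axis and vertical below 0.3 rad and z of case_left in the frame of board_mid between 0.05 and 0.25 m and horizontal distance between case_left and board_mid below 0.06 m and linear speed of case_left below 0.05 m/s and height (world z) of each of case_middle, case_right below 0.008 m and angle between each of case_middle, case_right's own z axis and vertical below 0.1 rad and linear speed of each of case_middle, case_right below 0.03 m/s) or (distance between loose_slug_center and case_middle below 0.055 m and contact force between case_middle and the fingers above 2 N and angle between case_middle's own z axis and vertical below 0.3 rad and z of case_middle in the frame of board_mid between 0.05 and 0.25 m and horizontal distance between case_middle and board_mid below 0.06 m and linear speed of case_middle below 0.05 m/s and height (world z) of each of case_left, case_right below 0.008 m and angle between each of case_left, case_right's own z axis and vertical below 0.1 rad and linear speed of each of case_left, case_right below 0.03 m/s) or (distance between loose_slug_center and case_right below 0.055 m and contact force between case_right and the fingers above 2 N and angle between case_right's own z axis and vertical below 0.3 rad and z of case_right in the frame of board_mid between 0.05 and 0.25 m and horizontal distance between case_right and board_mid below 0.06 m and linear speed of case_right below 0.05 m/s and height (world z) of each of case_left, case_middle below 0.008 m and angle between each of case_left, case_middle's own z axis and vertical below 0.1 rad and linear speed of each of case_left, case_middle below 0.03 m/s))); the arm keeps its last pose, push and grip.
It fails at once if the mallet is disturbed (moved more than 30 mm) (distance of mallet from where it was at the start of the episode above 0.03 m).
It fails at once if the chisel is disturbed (moved more than 30 mm) (distance of chisel from where it was at the start of the episode above 0.03 m).
It fails at once if the glue is disturbed (moved more than 30 mm) (distance of glue from where it was at the start of the episode above 0.03 m).
It fails at once if the square is disturbed (moved more than 30 mm) (distance of square from where it was at the start of the episode above 0.03 m).
It also fails if it takes over 72 s, if anything falls off the work surface, if the arm or the gripper's body presses on something with over 40 N, if the wrist force passes 120 N, or if a joint passes its speed limit or range.

## Working session

There is one attempt and no reset: what is moved stays moved. The work goes in short steps, Python scripts to look and compute and a shell command to move; the robot and the scene stay as the last step left them, time stands still between calls to the robot, and variables do not carry over. Pictures are saved under pics/ and viewed, and the job is handed in when it is done.

```bash
ls; mkdir -p pics; cat > h.py <<'E'
import numpy as np, cv2
from bench import robot
from scipy.spatial.transform import Rotation as R
np.set_printoptions(precision=4,suppress=True)
E
python3 - <<'E'
from h import *
o=robot.get_obs(); print({k:np.round(v,3) for k,v in o.items()})
for c in ("scene","side"):
    s=robot.snapshot(c); cv2.imwrite(f"pics/{c}0.png",s["color"]); print(c,s["world_from_camera"],s["fx"])
    for n in ["case_left","case_middle","case_right","case_left_ridge","case_middle_ridge","case_right_ridge","board_mid","board","mallet","chisel","glue","square"]:
        print(n,[(np.round(d["point"],3),round(d["p"],2)) for d in robot.landmark_of(n,c)][:5])
E
```

```text
pics
{'time': np.float64(0.0), 'joint_positions': array([-1.235,  0.088,  1.372, -0.   ,  1.684, -0.103]), 'qvel': array([-0.   , -0.   ,  0.001, -0.   ,  0.   , -0.002]), 'joint_torque': array([  0.   , -34.018, -30.242,   0.072,   0.033,  -0.   ]), 'tool_pos': array([ 0.233, -0.497,  0.204]), 'ee_rot': array([-1.571,  0.002, -1.132]), 'wrist_force': array([ 0.644,  0.246, -0.18 ]), 'wrist_torque': array([-0.025, -0.006,  0.014]), 'width': np.float64(0.094)}
scene [[ 0.1711  0.6339 -0.7543  1.3261]
 [ 0.985  -0.1283  0.1156 -0.1201]
 [-0.0235 -0.7627 -0.6463  0.7634]
 [ 0.      0.      0.      1.    ]] 504.88325553828133
case_left [(array([ 0.579,  0.32 , -0.002]), 0.84), (array([0.294, 0.217, 0.003]), 0.68), (array([ 0.473,  0.18 , -0.003]), 0.62)]
case_middle [(array([ 0.496, -0.01 ,  0.001]), 0.89)]
case_right [(array([ 0.45 , -0.174, -0.002]), 0.67)]
case_left_ridge [(array([0.582, 0.315, 0.077]), 0.86), (array([0.296, 0.214, 0.078]), 0.85), (array([0.473, 0.184, 0.077]), 0.83), (array([ 0.671, -0.003,  0.026]), 0.51)]
case_middle_ridge [(array([ 0.496, -0.008,  0.08 ]), 0.71)]

[... 994 characters left out ...]
.079]), 0.88), (array([0.294, 0.215, 0.078]), 0.71), (array([ 0.696, -0.417, -0.001]), 0.24)]
case_middle_ridge [(array([ 0.49 , -0.008,  0.081]), 0.63)]
case_right_ridge [(array([ 0.447, -0.175,  0.077]), 0.72), (array([0.732, 0.328, 0.002]), 0.24)]
board_mid [(array([ 0.451, -0.177,  0.001]), 0.67), (array([ 0.679, -0.   ,  0.025]), 0.6)]
board [(array([ 0.673,  0.003, -0.003]), 0.59), (array([ 0.693, -0.416, -0.001]), 0.55)]
mallet [(array([0.476, 0.182, 0.077]), 0.66), (array([ 0.446,  0.45 , -0.   ]), 0.55)]
chisel [(array([ 0.417, -0.449, -0.002]), 0.7)]
glue [(array([ 0.698, -0.418, -0.   ]), 0.58)]
square [(array([0.734, 0.329, 0.001]), 0.83), (array([ 0.447,  0.448, -0.   ]), 0.34)]
```

View pics/scene0.png

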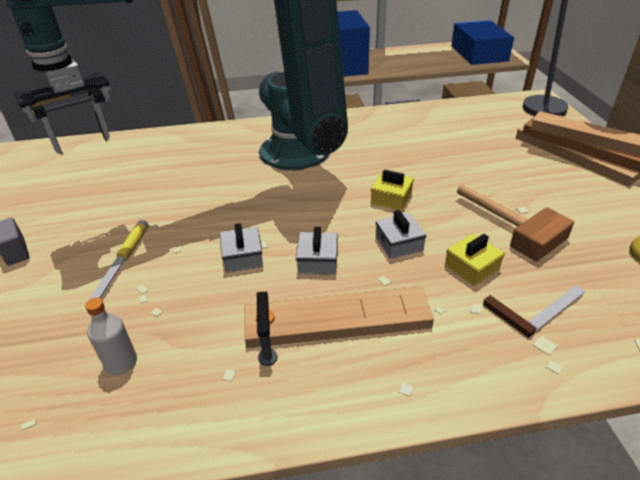

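View pics/side0.png

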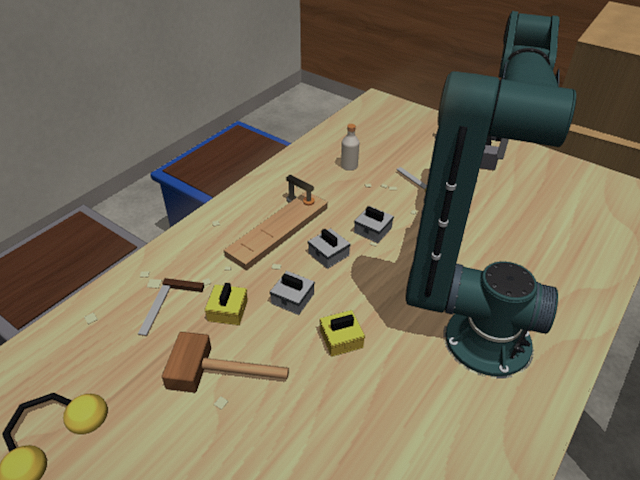

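The steel cases sit at scene px (400,235) for left, (317,252) for middle and (241,248) for right. The yellow look-alikes are at (475,258) and (393,188), so I'm rejecting those. Next, a close crop and the ridge headings.

```bash
python3 - <<'E'
from h import *
s=cv2.imread("pics/scene0.png"); d=cv2.imread("pics/side0.png")
a=cv2.resize(s[195:285,205:445],None,fx=3.3,fy=3.3,interpolation=cv2.INTER_CUBIC)
b=cv2.resize(d[195:315,260:410],(375,300),interpolation=cv2.INTER_CUBIC)
out=np.zeros((600,800,3),np.uint8); out[:a.shape[0],:a.shape[1]]=a[:, :800]; out[300:600,:375]=b
cv2.imwrite("pics/crop0.png",out)
E
```

```text
(no output)
```

View pics/crop0.png

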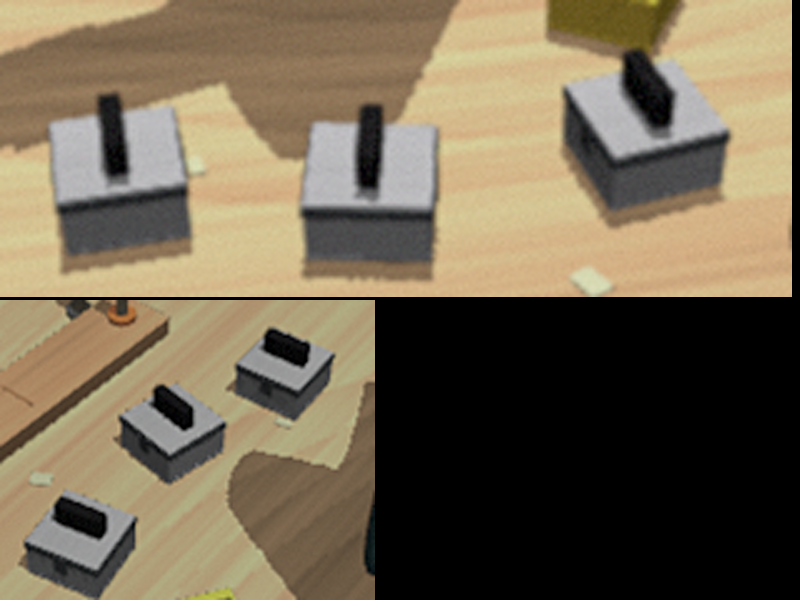

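```bash
cat >> h.py <<'E'
def ray(s,uv,z):
    T=s["world_from_camera"]; d=T[:3,:3]@np.array([(uv[0]-s["cx"])/s["fx"],(uv[1]-s["cy"])/s["fy"],1]); o=T[:3,3]
    return o+d*(z-o[2])/d[2]
E
python3 - <<'E'
from h import *
s=robot.snapshot("scene")
for n,c in dict(R=[(52,125),(175,108),(187,187),(60,205)],M=[(312,122),(438,122),(437,207),(302,207)],L=[(565,87),(675,62),(728,130),(612,160)]).items():
    P=np.array([ray(s,(205+u/3.3,195+v/3.3),.05)[:2] for u,v in c])
    m=P.mean(0); e=np.diff(np.vstack([P,P[:1]]),axis=0); 
    print(n,m,np.linalg.norm(e,axis=1),np.degrees(np.arctan2(e[:,1],e[:,0])))
o=robot.get_obs();print(o["time"])
E
```

```text
R [ 0.4539 -0.1733] [0.0842 0.0847 0.0822 0.0843] [  91.2358    1.2125  -89.0139 -177.4045]
M [ 0.4958 -0.0085] [0.0858 0.0863 0.0866 0.0865] [  78.4858  -11.3945 -101.3512  168.083 ]
L [0.4761 0.1833] [0.0839 0.0807 0.0856 0.0828] [  98.4521    8.7165  -80.1434 -172.4452]
1.35
```

```bash
cat >> h.py <<'E'
def obs():
    o=robot.get_obs(); return o,R.from_euler('xyz',o["ee_rot"])
def to(p,yaw,q=None):
    o,r=obs(); rt=R.from_euler('xyz',[-90,0,yaw],degrees=True)
    d=r.inv().apply(np.array(p)-o["tool_pos"])*1000; w=np.degrees((r.inv()*rt).as_rotvec())
    print("t",o["time"],"shift",np.round(d,1),"turn",np.round(w,2),"pos",o["tool_pos"],"w",round(float(o["width"]),4))
def st():
    o,r=obs(); print("t",o["time"],o["tool_pos"],np.degrees(o["ee_rot"]),"w",round(float(o["width"]),4),"F",o["wrist_force"],"T tool",r.inv().apply(o["wrist_torque"]),"q",o["joint_positions"])
E
python3 -c "
from h import *
to([.474,.183,.2],-81.3)"
```

```text
t 1.35 shift [-514.3    5.5  506.9] turn [ 0.   16.44  0.01] pos [ 0.2337 -0.4979  0.2055] w 0.094
```

```bash
python3 -m creep '[[-43,0,42,0,4,0,0],[-86,0,84,0,8,0,0],[-129,0,126,0,12,0,0],[-172,0,168,0,16,0,0],[-215,0,210,0,16.4,0,0]]'; python3 -c "
from h import *
to([.474,.183,.2],-81.3)"
```

```text
time: 1.98
tool_pos: [0.3328, -0.2123, 0.2057]
ee_rot: [-1.57, -0.001, -1.42]
wrist_force: [1.1, 0.1, 0.2]
width: 0.0941
t 1.975 shift [-369.5    5.6  199.2] turn [-0.06 -0.03  0.05] pos [ 0.3328 -0.2123  0.2057] w 0.0941
```

```bash
python3 -m creep '[[-53,0,28,0,0,0,0],[-106,0,57,0,0,0,0],[-159,0,86,0,0,0,0],[-212,0,114,0,0,0,0],[-265,3,143,0,0,0,0]]'; python3 -c "
from h import *
to([.474,.183,.2],-81.3)"
```

```text
time: 2.6
tool_pos: [0.4341, 0.0716, 0.2031]
ee_rot: [-1.569, -0.001, -1.418]
wrist_force: [1.6, -0.5, 0.2]
width: 0.0939
t 2.6 shift [-104.     3.2   56.4] turn [-0.12  0.06  0.04] pos [0.4341 0.0716 0.2031] w 0.0939
```

```bash
python3 -m creep '[[-50,0,25,0,0,0,0],[-98,0,50,0,0,0,0],[-98,0,50,0,0,0,0],[-98,0,50,0,0,0,0]]'; python3 - <<'E'
from h import *
to([.474,.183,.2],-81.3); st()
w=robot.snapshot("wrist"); cv2.imwrite("pics/w1.png",w["color"])
for n in ["case_left","case_left_ridge"]:
    print(n,[(np.round(d["point"],4),round(d["p"],2)) for d in robot.landmark_of(n,"wrist")][:5])
E
```

```text
time: 3.1
tool_pos: [0.4678, 0.1737, 0.2023]
ee_rot: [-1.571, -0.001, -1.418]
wrist_force: [-0.5, -0.3, -0.4]
width: 0.094
t 3.1 shift [-8.3  2.3  7.6] turn [0.04 0.06 0.05] pos [0.4678 0.1737 0.2023] w 0.094
t 3.1 [0.4678 0.1737 0.2023] [-90.0365  -0.0456 -81.2372] w 0.094 F [-0.5414 -0.3209 -0.3601] T tool [0.0402 0.0024 0.0291] q [ 0.2424 -0.0256  1.4928 -0.0007  1.675   1.6602]
case_left [(array([ 0.2958,  0.2144, -0.0005]), 0.75), (array([ 0.5796,  0.3171, -0.0012]), 0.75), (array([ 0.4696,  0.1849, -0.0005]), 0.65), (array([ 0.4952, -0.0113,  0.0785]), 0.44)]
case_left_ridge [(array([0.5817, 0.3164, 0.0851]), 0.89), (array([0.2941, 0.2167, 0.0784]), 0.76), (array([0.4711, 0.1845, 0.0792]), 0.66), (array([ 0.676 , -0.0028,  0.0298]), 0.3)]
```

View pics/w1.png

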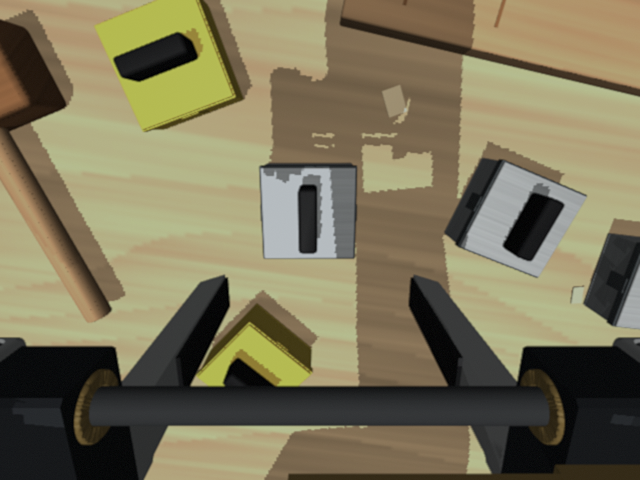

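```bash
cat >> h.py <<'E'
def wristcam():
    o,r=obs(); T=np.eye(4);T[:3,:3]=r.as_matrix();T[:3,3]=o["tool_pos"]
    w=robot.snapshot("wrist"); w["world_from_camera"]=T@w["mount"]; return w
E
python3 - <<'E'
from h import *
w=wristcam()
P=np.array([ray(w,c,.05)[:2] for c in [(261,166),(355,166),(355,258),(263,258)]])
e=np.diff(np.vstack([P,P[:1]]),axis=0); print(P.mean(0),np.linalg.norm(e,axis=1),np.degrees(np.arctan2(e[:,1],e[:,0])))
print([ray(w,c,.08)[:2] for c in [(307,185),(307,248)]])
to([.473,.184,.056],-81.3)
E
```

```text
[0.4732 0.1819] [0.0827 0.0858 0.0868 0.0858] [ -81.3305 -169.7674   98.66      7.4392]
[array([0.5034, 0.1868]), array([0.4502, 0.1791])]
t 3.3 shift [-10.4 146.8   6.6] turn [-0.03 -0.08  0.01] pos [0.468  0.1728 0.2028] w 0.0939
```

```bash
python3 -m creep '[[-9,20,7,0,0,0,0],[-9,60,7,0,0,0,0],[-9,100,7,0,0,0,0],[-9,125,7,0,0,0,0],[-9,135,7,0,0,0,0]]'; python3 -c "
from h import *
to([.4735,.1828,.056],-81.4)"
```

```text
time: 3.92
tool_pos: [0.4725, 0.1828, 0.0659]
ee_rot: [-1.573, -0.0, -1.42]
wrist_force: [-0.2, 0.5, 0.6]
width: 0.094
t 3.925 shift [0.1 9.9 1. ] turn [0.15 0.05 0.03] pos [0.4725 0.1828 0.0659] w 0.094
```

```bash
python3 -m creep '[[0,5,0,0,0,0,0],[0,9,1,0,0,0,0],[0,9,1,0,0,0,255],[0,9,1,0,0,0,255],[0,9,1,0,0,0,255]]'; python3 -m creep '[[0,0,0,0,0,0,255],[0,0,0,0,0,0,255],[0,0,0,0,0,0,255]]';  python3 -c "
from h import *
st()"
```

```text
time: 4.55
tool_pos: [0.4749, 0.1843, 0.0589]
ee_rot: [-1.57, -0.0, -1.418]
wrist_force: [-0.0, -0.6, 1.3]
width: 0.0675
time: 4.92
tool_pos: [0.4746, 0.1842, 0.0584]
ee_rot: [-1.571, -0.0, -1.418]
wrist_force: [0.9, -0.3, -0.6]
width: 0.0375
t 4.925 [0.4746 0.1842 0.0584] [-90.0004  -0.0062 -81.2555] w 0.0375 F [ 0.8875 -0.3375 -0.6026] T tool [-0.0418  0.009   0.0285] q [ 0.2589  0.0742  1.6824 -0.0001  1.385   1.6771]
```

```bash
python3 -m creep '[[0,0,0,0,0,0,255],[0,0,0,0,0,0,255],[0,0,0,0,0,0,255],[0,0,0,0,0,0,255]]';  python3 -m creep '[[0,-10,0,0,0,0,255],[0,-30,0,0,0,0,255],[0,-55,0,0,0,0,255],[0,-80,0,0,0,0,255],[0,-80,0,0,0,0,255]]'; python3 - <<'E'
from h import *
st(); w=wristcam(); cv2.imwrite("pics/w2.png",w["color"])
E
```

```text
time: 5.42
tool_pos: [0.4745, 0.1844, 0.0584]
ee_rot: [-1.571, 0.0, -1.418]
wrist_force: [0.7, 1.1, -0.7]
width: 0.0156
time: 6.05
tool_pos: [0.4759, 0.1843, 0.1405]
ee_rot: [-1.566, 0.0, -1.418]
wrist_force: [0.7, -1.4, -4.2]
width: 0.0161
t 6.05 [0.4759 0.1843 0.1405] [-89.7487   0.0024 -81.2666] w 0.0161 F [ 0.7052 -1.4391 -4.2238] T tool [0.0289 0.0029 0.021 ] q [ 0.2586  0.0176  1.5726 -0.0004  1.5471  1.677 ]
```

View pics/w2.png

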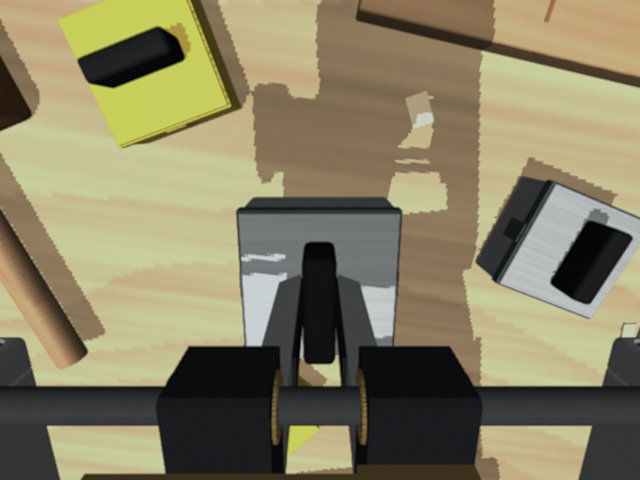

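```bash
cat > rd.py <<'E'
from h import *
A=[];F=[]
for i in range(8):
    o,r=obs(); A.append(r.inv().apply(o["wrist_torque"]));F.append(o["wrist_force"]); robot.snapshot("side")
A=np.array(A);print("t",robot.get_obs()["time"],"T tool mean",A.mean(0),"sem",A.std(0)/8**.5,"F",np.mean(F,0),"w",robot.get_obs()["width"])
E
python3 rd.py
python3 -m creep '[[0,0,0,0,0,9,255],[0,0,0,0,0,18,255],[0,0,0,0,0,18,255],[0,0,0,0,0,18,255],[0,0,0,0,0,9,255]]' >/dev/null
python3 -m creep '[[0,0,0,0,0,-9,255],[0,0,0,0,0,-9,255],[0,0,0,0,0,-9,255]]'
python3 rd.py; python3 -c "
from h import *
st()"
```

```text
t 6.5 T tool mean [-0.0056  0.0015  0.0342] sem [0.007  0.0085 0.0088] F [-0.4798  0.0777 -4.5269] w 0.015668557602633717
time: 7.5
tool_pos: [0.4741, 0.185, 0.1384]
ee_rot: [-1.571, 0.001, -1.416]
wrist_force: [0.7, -0.5, -4.3]
width: 0.0156
t 7.9 T tool mean [0.0063 0.0151 0.0314] sem [0.0119 0.0058 0.0162] F [ 0.3788 -0.0339 -3.9662] w 0.01575260481620712
t 7.9 [0.4747 0.1835 0.1384] [-90.0077   0.0078 -81.3409] w 0.0158 F [ 0.0882 -0.9531 -4.4087] T tool [ 0.0655 -0.01    0.0434] q [0.2572 0.0191 1.5754 0.0002 1.5473 1.6769]
```

Now the opposite tip.

```bash

python3 -m creep '[[0,0,0,0,0,-9,255],[0,0,0,0,0,-18,255],[0,0,0,0,0,-18,255],[0,0,0,0,0,-18,255],[0,0,0,0,0,-9,255]]' >/dev/null
python3 -m creep '[[0,0,0,0,0,9,255],[0,0,0,0,0,9,255],[0,0,0,0,0,9,255]]'
python3 rd.py; python3 -c "
from h import *
st()"
```

```text
time: 8.9
tool_pos: [0.4746, 0.1833, 0.1386]
ee_rot: [-1.571, -0.001, -1.42]
wrist_force: [0.5, 1.0, -4.7]
width: 0.016
t 9.3 T tool mean [-0.0013  0.0065  0.0107] sem [0.0094 0.0026 0.008 ] F [-0.1745  0.0827 -4.2621] w 0.016147148254225592
t 9.3 [0.4743 0.1848 0.1383] [-90.0239  -0.0235 -81.1793] w 0.0161 F [-0.2906 -0.6934 -4.7749] T tool [0.022  0.0126 0.0643] q [ 0.2603  0.0197  1.5751 -0.0004  1.5473  1.6772]
```

```bash

python3 -m creep '[[0,0,0,0,0,9,255],[0,0,0,0,0,18,255],[0,0,0,0,0,18,255],[0,0,0,0,0,18,255],[0,0,0,0,0,9,255]]' >/dev/null
python3 -m creep '[[0,0,0,0,0,-9,255],[0,0,0,0,0,-9,255],[0,0,0,0,0,-9,255]]'
python3 rd.py; python3 rd.py; python3 -c "
from h import *
st()"
```

```text
time: 10.3
tool_pos: [0.4742, 0.1851, 0.1384]
ee_rot: [-1.571, 0.001, -1.416]
wrist_force: [-0.6, 0.1, -4.5]
width: 0.0154
t 10.7 T tool mean [ 0.016  -0.0071  0.0283] sem [0.0116 0.0055 0.0087] F [-0.1177  0.1092 -4.168 ] w 0.015798363779410112
t 11.1 T tool mean [-0.0037 -0.0122  0.0605] sem [0.0095 0.0056 0.0121] F [-0.0246 -0.2686 -4.4923] w 0.015408464015875778
t 11.1 [0.4746 0.1842 0.1384] [-90.0018  -0.0028 -81.2567] w 0.0154 F [-0.2391 -0.401  -2.9352] T tool [0.0121 0.0221 0.0711] q [ 0.2588  0.0192  1.5752 -0.      1.5473  1.677 ]
```

```bash

python3 -m creep '[[0,0,0,0,0,-9,255],[0,0,0,0,0,-18,255],[0,0,0,0,0,-18,255],[0,0,0,0,0,-18,255],[0,0,0,0,0,-9,255]]' >/dev/null
python3 -m creep '[[0,0,0,0,0,9,255],[0,0,0,0,0,9,255],[0,0,0,0,0,9,255]]'
python3 rd.py; python3 rd.py;python3 rd.py; python3 -c "
from h import *
st()"
```

```text
time: 12.1
tool_pos: [0.4747, 0.1833, 0.1387]
ee_rot: [-1.571, -0.001, -1.42]
wrist_force: [0.7, 0.3, -4.7]
width: 0.0156
t 12.5 T tool mean [ 0.018  -0.0121  0.0057] sem [0.0124 0.0067 0.0114] F [ 0.3808  0.2067 -4.6351] w 0.01584287219073127
t 12.9 T tool mean [-0.0174 -0.0045 -0.0193] sem [0.0126 0.0093 0.0115] F [-0.0819  0.0229 -4.4275] w 0.015694989970100538
t 13.3 T tool mean [ 0.0099 -0.005   0.0015] sem [0.0082 0.0071 0.007 ] F [-0.0264 -0.2661 -4.3912] w 0.015528990270163677
t 13.3 [0.4746 0.1841 0.1385] [-90.0006  -0.006  -81.2622] w 0.0155 F [ 0.1249 -0.261  -3.942 ] T tool [ 0.0038 -0.0093  0.0429] q [ 0.2588  0.0191  1.5752 -0.0001  1.5473  1.6771]
```

```bash

python3 -m creep '[[0,0,0,0,0,9,255],[0,0,0,0,0,18,255],[0,0,0,0,0,25,255],[0,0,0,0,0,25,255],[0,0,0,0,0,25,255]]' 
python3 -m creep '[[0,0,0,0,0,0,255],[0,0,0,0,0,0,255],[0,0,0,0,0,-9,255],[0,0,0,0,0,-18,255],[0,0,0,0,0,-25,255]]' >/dev/null
python3 -m creep '[[0,0,0,0,0,0,255],[0,0,0,0,0,0,255]]'
python3 rd.py; python3 rd.py;python3 rd.py; 
python3 -m creep '[[0,0,0,0,0,-9,255],[0,0,0,0,0,-18,255],[0,0,0,0,0,-25,255],[0,0,0,0,0,-25,255],[0,0,0,0,0,-25,255]]' >/dev/null
python3 -m creep '[[0,0,0,0,0,0,255],[0,0,0,0,0,0,255],[0,0,0,0,0,9,255],[0,0,0,0,0,18,255],[0,0,0,0,0,25,255]]' >/dev/null
python3 -m creep '[[0,0,0,0,0,0,255],[0,0,0,0,0,0,255]]'
python3 rd.py; python3 rd.py;python3 rd.py; 
python3 -c "
from h import *
st()"
```

```text
time: 13.92
tool_pos: [0.4747, 0.1842, 0.1386]
ee_rot: [-1.57, 0.434, -1.418]
wrist_force: [0.3, -0.1, -4.7]
width: 0.0159
time: 14.8
tool_pos: [0.4742, 0.1844, 0.1382]
ee_rot: [-1.572, 0.002, -1.418]
wrist_force: [-0.1, 0.2, -5.0]
width: 0.0158
t 15.2 T tool mean [-0.0014 -0.0014  0.037 ] sem [0.0121 0.0086 0.0098] F [-0.0147 -0.053  -4.4983] w 0.015798756358685707
t 15.6 T tool mean [0.0007 0.0039 0.0547] sem [0.0074 0.0108 0.0108] F [-0.0269 -0.2606 -4.5261] w 0.015904297595179098
t 16.0 T tool mean [-0.0145  0.0051  0.0577] sem [0.0103 0.0099 0.0118] F [-0.1064 -0.2344 -4.5559] w 0.015580174594373492
time: 17.5
tool_pos: [0.4744, 0.1838, 0.1384]
ee_rot: [-1.571, -0.002, -1.419]
wrist_force: [-0.4, -0.4, -4.9]
width: 0.0161
t 17.9 T tool mean [-0.0175  0.0142 -0.0091] sem [0.009  0.0117 0.0093] F [ 0.0035 -0.0347 -4.4551] w 0.016001209729800982
t 18.3 T tool mean [-0.0053  0.0084 -0.0267] sem [0.0063 0.0143 0.0088] F [-0.0113 -0.0697 -4.5151] w 0.015839352951720394
t 18.7 T tool mean [-0.0043  0.009  -0.0094] sem [0.0071 0.0108 0.0088] F [ 0.2675  0.2417 -4.097 ] w 0.01625732520475827
t 18.7 [0.4746 0.1841 0.1384] [-89.9988  -0.0053 -81.2635] w 0.0163 F [-0.5943  0.252  -4.625 ] T tool [-0.0059  0.0413 -0.0182] q [ 0.2587  0.0191  1.5752 -0.0001  1.5472  1.6771]
```

```bash

python3 -m creep '[[0,20,0,0,0,0,255],[0,50,0,0,0,0,255],[0,70,0,0,0,0,255],[0,77,0,0,0,0,255],[0,80,0,0,0,0,255]]'
python3 -m creep '[[0,0,0,0,0,0,255],[0,0,0,0,0,0,80],[0,0,0,0,0,0,80],[0,0,0,0,0,0,80],[0,0,0,0,0,0,80]]'
python3 -c "
from h import *
to([.495,-.009,.14],-101.3)"
```

```text
time: 19.32
tool_pos: [0.4749, 0.1842, 0.0587]
ee_rot: [-1.57, -0.0, -1.418]
wrist_force: [0.0, 0.3, -3.4]
width: 0.0161
time: 19.95
tool_pos: [0.4748, 0.1842, 0.0589]
ee_rot: [-1.57, 0.0, -1.418]
wrist_force: [0.2, 0.2, -0.9]
width: 0.0521
t 19.95 shift [194.1 -81.1  -9.4] turn [-0.05 20.04 -0.01] pos [0.4748 0.1842 0.0589] w 0.0521
```

```bash

python3 -m creep '[[0,-45,0,0,0,0,80],[0,-81,0,0,0,0,80],[50,-81,-3,0,7,0,80],[105,-81,-5,0,14,0,80],[160,-81,-8,0,20,0,80]]'
python3 -m creep '[[35,0,-12,0,0,0,80],[35,0,-12,0,0,0,80]]'
python3 - <<'E'
from h import *
to([.495,-.009,.14],-101.3)
w=wristcam(); cv2.imwrite("pics/w3.png",w["color"])
for n in ["case_middle_ridge","case_left_ridge"]:
    print(n,[(np.round(d["point"],4),round(d["p"],2)) for d in robot.landmark_of(n,"wrist")][:5])
E
```

```text
time: 20.58
tool_pos: [0.4911, 0.0235, 0.1398]
ee_rot: [-1.57, 0.0, -1.77]
wrist_force: [1.0, -0.4, 0.8]
width: 0.0643
time: 20.82
tool_pos: [0.4718, -0.009, 0.1395]
ee_rot: [-1.571, -0.0, -1.771]
wrist_force: [0.6, 0.1, 0.3]
width: 0.0645
t 20.825 shift [-4.6 -0.5 22.8] turn [-0.   -0.18  0.02] pos [ 0.4718 -0.009   0.1395] w 0.0645
case_middle_ridge [(array([ 0.493 , -0.0113,  0.0806]), 0.76)]
case_left_ridge []
```

View pics/w3.png

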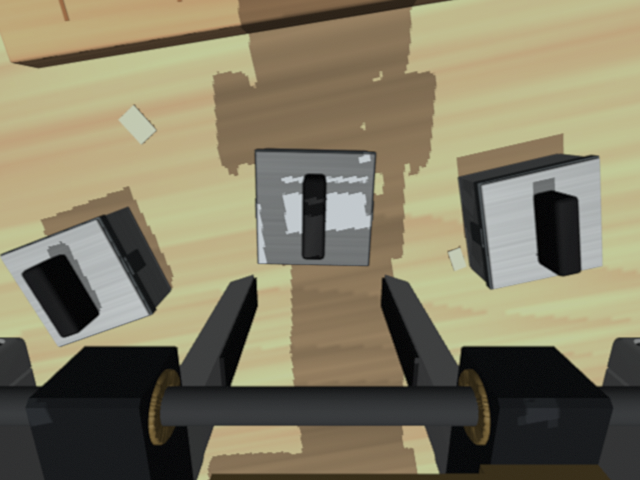

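Middle case at wrist px (315,208), lined up with the tool to about 1°. The right case is on the right and the left case on the left.

```bash
python3 - <<'E'
from h import *
w=wristcam()
P=np.array([ray(w,c,.05)[:2] for c in [(256,150),(376,152),(369,266),(257,263)]])
e=np.diff(np.vstack([P,P[:1]]),axis=0); print(P.mean(0),np.linalg.norm(e,axis=1),np.degrees(np.arctan2(e[:,1],e[:,0])))
print([ray(w,c,.08)[:2] for c in [(315,175),(314,258)]])
to([.494,-.010,.057],-102)
E
```

```text
[ 0.4965 -0.009 ] [0.0846 0.0858 0.0861 0.0848] [-102.1186  167.6767   77.189   -13.378 ]
[array([ 0.5253, -0.0155]), array([ 0.4704, -0.0038])]
t 21.025 shift [-0.5 82.6 21.6] turn [-0.02  0.81 -0.02] pos [ 0.4727 -0.0063  0.1396] w 0.0643
```

```bash

python3 -m creep '[[-1,0,23,0,1,0,60],[-1,20,23,0,1,0,60],[-1,45,23,0,1,0,60],[-1,65,23,0,1,0,60],[-1,75,23,0,1,0,60]]'
python3 -c "
from h import *
to([.4955,-.0095,.0575],-102)"
```

```text
time: 21.65
tool_pos: [0.4947, -0.0094, 0.0631]
ee_rot: [-1.573, -0.0, -1.783]
wrist_force: [0.3, -0.5, -0.3]
width: 0.0715
t 21.65 shift [-0.1  5.6  0.8] turn [ 0.12 -0.14  0.  ] pos [ 0.4947 -0.0094  0.0631] w 0.0715
```

```bash

python3 -m creep '[[0,6,1,0,0,0,60],[0,6,1,0,0,0,255],[0,6,1,0,0,0,255],[0,6,1,0,0,0,255],[0,6,1,0,0,0,255]]'
python3 -m creep '[[0,0,0,0,0,0,255],[0,0,0,0,0,0,255],[0,0,0,0,0,0,255],[0,0,0,0,0,0,255],[0,0,0,0,0,0,255]]'
```

```text
time: 22.28
tool_pos: [0.4963, -0.011, 0.0589]
ee_rot: [-1.57, -0.0, -1.785]
wrist_force: [-0.0, 0.2, 0.1]
width: 0.0357
time: 22.9
tool_pos: [0.4962, -0.0107, 0.0585]
ee_rot: [-1.571, 0.0, -1.785]
wrist_force: [0.5, 0.7, -0.3]
width: 0.0158
```

```bash

python3 -m creep '[[0,-10,0,0,0,0,255],[0,-30,0,0,0,0,255],[0,-55,0,0,0,0,255],[0,-80,0,0,0,0,255],[0,-80,0,0,0,9,255]]'; python3 -c "
from h import *
st()"
```

```text
time: 23.52
tool_pos: [0.4975, -0.0088, 0.141]
ee_rot: [-1.566, 0.16, -1.778]
wrist_force: [0.6, -0.2, -7.4]
width: 0.0159
t 23.525 [ 0.4975 -0.0088  0.141 ] [ -89.7383    9.1854 -101.8939] w 0.0159 F [ 0.5914 -0.2209 -7.379 ] T tool [-0.0747 -0.0229 -0.314 ] q [-0.2459 -0.0259  1.624   0.1604  1.5454  1.5286]
```

```bash

python3 -m creep '[[0,0,0,0,0,9,255],[0,0,0,0,0,16,255],[0,0,0,0,0,16,255],[0,0,0,0,0,16,255],[0,0,0,0,0,16,255]]' >/dev/null
python3 -m creep '[[0,0,0,0,0,-9,255],[0,0,0,0,0,-18,255],[0,0,0,0,0,-25,255],[0,0,0,0,0,-25,255],[0,0,0,0,0,-25,255]]'
python3 rd.py; python3 rd.py
python3 -m creep '[[0,0,0,0,0,-9,255],[0,0,0,0,0,-18,255],[0,0,0,0,0,-25,255],[0,0,0,0,0,-25,255],[0,0,0,0,0,-25,255]]' >/dev/null
python3 -m creep '[[0,0,0,0,0,0,255],[0,0,0,0,0,9,255],[0,0,0,0,0,18,255],[0,0,0,0,0,25,255],[0,0,0,0,0,25,255]]' 
python3 -m creep '[[0,0,0,0,0,0,255]]' >/dev/null
python3 rd.py; python3 rd.py
python3 -c "
from h import *
st()"
```

```text
time: 24.78
tool_pos: [0.4959, -0.0102, 0.1384]
ee_rot: [-1.571, 0.002, -1.784]
wrist_force: [-0.0, 0.1, -3.8]
width: 0.0156
t 25.175 T tool mean [-0.0245 -0.0038  0.0401] sem [0.0099 0.0137 0.0086] F [ 0.2616 -0.3798 -4.8884] w 0.015923931491189886
t 25.575 T tool mean [-0.0304  0.0172  0.0523] sem [0.0102 0.01   0.0115] F [-0.3163  0.3516 -5.1583] w 0.01632842426207242
time: 26.82
tool_pos: [0.4956, -0.0144, 0.1395]
ee_rot: [-1.569, -0.002, -1.791]
wrist_force: [0.0, 0.1, -5.0]
width: 0.0157
t 27.35 T tool mean [-0.0164 -0.0093  0.0369] sem [0.0089 0.0078 0.0073] F [-0.0045  0.002  -5.2494] w 0.015499313734010913
t 27.75 T tool mean [-0.0119  0.0048  0.0397] sem [0.0084 0.0044 0.0108] F [-0.0316  0.0997 -4.9908] w 0.015584867960050389
t 27.75 [ 0.4961 -0.0109  0.1385] [ -89.9935   -0.0029 -102.2648] w 0.0156 F [-0.6068 -0.0576 -4.2817] T tool [ 0.0052 -0.0523  0.0374] q [-0.1363 -0.0096  1.604  -0.0001  1.5471  1.6485]
```

Middle shifts by only 0.008 N·m (± about 0.013), so it's silent. Left shifted about 0.065. I'm setting the middle case down.

```bash

python3 -m creep '[[0,20,0,0,0,0,255],[0,50,0,0,0,0,255],[0,70,0,0,0,0,255],[0,77,0,0,0,0,255],[0,80,0,0,0,0,255]]'
python3 -m creep '[[0,0,0,0,0,0,255],[0,0,0,0,0,0,80],[0,0,0,0,0,0,80],[0,0,0,0,0,0,80],[0,0,0,0,0,0,80]]'
python3 -m creep '[[0,-40,0,0,0,0,80],[0,-81,0,0,0,0,80],[0,-81,0,0,0,0,80]]'
python3 -c "
from h import *
to([.44,-.175,.14],-89)"
```

```text
time: 28.38
tool_pos: [0.4964, -0.011, 0.0587]
ee_rot: [-1.57, -0.0, -1.785]
wrist_force: [0.3, -0.3, -3.2]
width: 0.0157
time: 29.0
tool_pos: [0.4964, -0.0109, 0.0589]
ee_rot: [-1.57, 0.0, -1.785]
wrist_force: [-0.1, -0.9, 0.5]
width: 0.0523
time: 29.38
tool_pos: [0.4987, -0.0112, 0.1437]
ee_rot: [-1.562, 0.001, -1.785]
wrist_force: [-0.2, 0.1, 0.5]
width: 0.0648
t 29.375 shift [172.5   3.4 -22.7] turn [ -0.5  -13.26   0.02] pos [ 0.4987 -0.0112  0.1437] w 0.0648
```

```bash

python3 -m creep '[[50,0,-7,0,-4,0,80],[105,0,-14,0,-9,0,80],[155,0,-20,0,-13,0,80],[172,0,-21,0,-13.3,0,80],[172,0,-21,0,-13.3,0,80]]'
python3 - <<'E'
from h import *
robot.snapshot("side");robot.snapshot("side")
to([.453,-.175,.0575],-89)
w=wristcam(); cv2.imwrite("pics/w4.png",w["color"])
for n in ["case_right_ridge","case_middle_ridge"]:
    print(n,[(np.round(d["point"],4),round(d["p"],2)) for d in robot.landmark_of(n,"wrist")][:5])
E
```

```text
time: 30.0
tool_pos: [0.4381, -0.1752, 0.1381]
ee_rot: [-1.573, 0.001, -1.555]
wrist_force: [0.4, 0.8, 0.2]
width: 0.0644
t 30.1 shift [ 1.5 81.1 14.2] turn [ 0.06  0.04 -0.07] pos [ 0.4388 -0.1738  0.1386] w 0.0645
case_right_ridge [(array([ 0.4477, -0.1747,  0.0804]), 0.86)]
case_middle_ridge [(array([ 0.4967, -0.013 ,  0.0768]), 0.87)]
```

View pics/w4.png

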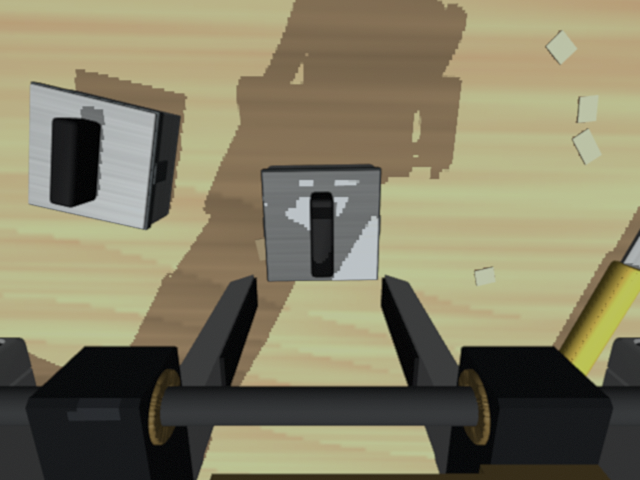

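Right case at wrist px (321,225), square to the tool. The middle case is standing upright at (100,155).

```bash
python3 - <<'E'
from h import *
w=wristcam()
P=np.array([ray(w,c,.05)[:2] for c in [(262,169),(380,167),(378,279),(267,281)]])
e=np.diff(np.vstack([P,P[:1]]),axis=0); print(P.mean(0),np.linalg.norm(e,axis=1),np.degrees(np.arctan2(e[:,1],e[:,0])))
print([ray(w,c,.08)[:2] for c in [(322,193),(321,276)]])
to([.4525,-.1745,.0575],-88.5)
E
```

```text
[ 0.4507 -0.1765] [0.0841 0.086  0.0863 0.0862] [ -87.8642 -177.2161   92.2944    1.2991]
[array([ 0.4809, -0.1758]), array([ 0.4233, -0.1764])]
t 30.3 shift [ 1.2 81.8 13.2] turn [ 0.01 -0.37 -0.01] pos [ 0.4393 -0.1736  0.1393] w 0.0644
```

```bash

python3 -m creep '[[2,0,13,0,0,0,60],[2,20,13,0,0,0,60],[2,50,13,0,0,0,60],[2,72,13,0,0,0,60],[2,80,13,0,0,0,60]]'
python3 -c "
from h import *
to([.452,-.1755,.0575],-88.6)"
```

```text
time: 30.92
tool_pos: [0.4519, -0.1756, 0.0579]
ee_rot: [-1.573, 0.001, -1.552]
wrist_force: [-0.8, -0.4, 0.5]
width: 0.0721
t 30.925 shift [-0.1  0.4  0.1] turn [ 0.12 -0.32 -0.07] pos [ 0.4519 -0.1756  0.0579] w 0.0721
```

```bash

python3 -m creep '[[0,1,0,0,0,0,255],[0,1,0,0,0,0,255],[0,1,0,0,0,0,255],[0,1,0,0,0,0,255],[0,1,0,0,0,0,255]]'
python3 -m creep '[[0,0,0,0,0,0,255],[0,0,0,0,0,0,255],[0,0,0,0,0,0,255],[0,0,0,0,0,0,255],[0,0,0,0,0,0,255]]'
```

```text
time: 31.55
tool_pos: [0.4522, -0.1764, 0.0588]
ee_rot: [-1.57, -0.0, -1.553]
wrist_force: [0.3, -0.3, 0.7]
width: 0.0254
time: 32.17
tool_pos: [0.4521, -0.1758, 0.0586]
ee_rot: [-1.571, 0.001, -1.553]
wrist_force: [-0.4, 3.5, 3.0]
width: 0.0158
```

```bash

python3 -m creep '[[0,-10,0,0,0,0,255],[0,-30,0,0,0,0,255],[0,-55,0,0,0,0,255],[0,-80,0,0,0,0,255],[0,-80,0,0,0,9,255]]'
python3 -m creep '[[0,0,0,0,0,9,255],[0,0,0,0,0,16,255],[0,0,0,0,0,16,255],[0,0,0,0,0,16,255],[0,0,0,0,0,16,255]]' >/dev/null
python3 -m creep '[[0,0,0,0,0,-9,255],[0,0,0,0,0,-18,255],[0,0,0,0,0,-25,255],[0,0,0,0,0,-25,255],[0,0,0,0,0,-25,255]]'
python3 rd.py; python3 rd.py
python3 -m creep '[[0,0,0,0,0,-9,255],[0,0,0,0,0,-18,255],[0,0,0,0,0,-25,255],[0,0,0,0,0,-25,255],[0,0,0,0,0,-25,255]]' >/dev/null
python3 -m creep '[[0,0,0,0,0,0,255],[0,0,0,0,0,9,255],[0,0,0,0,0,18,255],[0,0,0,0,0,25,255],[0,0,0,0,0,25,255]]' 
python3 -m creep '[[0,0,0,0,0,0,255]]' >/dev/null
python3 rd.py; python3 rd.py
python3 -c "
from h import *
st()"
```

```text
time: 32.8
tool_pos: [0.4533, -0.1753, 0.1411]
ee_rot: [-1.566, 0.156, -1.547]
wrist_force: [0.4, -0.0, -6.7]
width: 0.016
time: 34.05
tool_pos: [0.452, -0.1757, 0.1386]
ee_rot: [-1.571, 0.001, -1.552]
wrist_force: [0.2, -0.4, -6.2]
width: 0.0159
t 34.45 T tool mean [ 0.0118 -0.0114  0.0258] sem [0.0059 0.0094 0.0084] F [ 0.1019 -0.0881 -6.0264] w 0.01607541567310218
t 34.85 T tool mean [-0.0079  0.0001  0.0321] sem [0.0073 0.0087 0.0109] F [-0.0747  0.2876 -5.9667] w 0.015404579692573254
time: 36.1
tool_pos: [0.4519, -0.1802, 0.139]
ee_rot: [-1.57, -0.003, -1.559]
wrist_force: [0.2, -0.4, -6.0]
width: 0.0159
t 36.625 T tool mean [ 0.0062 -0.0231  0.0188] sem [0.0098 0.0077 0.0101] F [-0.2554 -0.0549 -5.6445] w 0.015442627010479042
t 37.025 T tool mean [-0.0056  0.0078  0.0359] sem [0.0081 0.013  0.0071] F [ 0.3972  0.3108 -5.864 ] w 0.015768693786465844
t 37.025 [ 0.4521 -0.1764  0.1385] [-89.9981  -0.0093 -88.9637] w 0.0158 F [-0.3181 -0.2429 -4.8758] T tool [ 0.0375 -0.0065  0.0297] q [-0.4887 -0.0344  1.6282 -0.0001  1.5476  1.064 ]
```

Right shifts by about 0.001 N·m, so it's silent and the left case is the one that rattles. I'm setting the right case down and going back to the left.

```bash

python3 -m creep '[[0,20,0,0,0,0,255],[0,50,0,0,0,0,255],[0,70,0,0,0,0,255],[0,77,0,0,0,0,255],[0,80,0,0,0,0,255]]'
python3 -m creep '[[0,0,0,0,0,0,255],[0,0,0,0,0,0,80],[0,0,0,0,0,0,80],[0,0,0,0,0,0,80],[0,0,0,0,0,0,80]]'
python3 -m creep '[[0,-40,0,0,0,0,80],[0,-81,0,0,0,0,80],[0,-81,0,0,0,0,80]]'
python3 -c "
from h import *
to([.455,.184,.15],-81.3)"
```

```text
time: 37.65
tool_pos: [0.4523, -0.1764, 0.0588]
ee_rot: [-1.571, -0.0, -1.553]
wrist_force: [-4.0, 2.3, 3.6]
width: 0.016
time: 38.28
tool_pos: [0.4524, -0.1765, 0.059]
ee_rot: [-1.57, -0.001, -1.553]
wrist_force: [-0.0, 0.0, -0.2]
width: 0.0521
time: 38.65
tool_pos: [0.4545, -0.1775, 0.1437]
ee_rot: [-1.563, -0.004, -1.553]
wrist_force: [0.7, -0.0, -0.3]
width: 0.0646
t 38.65 shift [-361.4   -7.8    7.2] turn [-0.42 -7.66  0.28] pos [ 0.4545 -0.1775  0.1437] w 0.0646
```

```bash

python3 -m creep '[[-50,-5,0,0,-2,0,80],[-105,-10,0,0,-5,0,80],[-160,-10,2,0,-7.7,0,80],[-215,-10,4,0,-7.7,0,80],[-270,-10,5,0,-7.7,0,80]]'
python3 -m creep '[[-45,0,-5,0,0,0,80],[-85,0,-10,0,0,0,80],[-85,0,-10,0,0,0,80],[-85,0,-10,0,0,0,80]]'
python3 - <<'E'
from h import *
to([.4745,.184,.0575],-81.3)
w=wristcam(); cv2.imwrite("pics/w5.png",w["color"])
E
```

```text
time: 39.28
tool_pos: [0.4514, 0.0954, 0.1481]
ee_rot: [-1.572, -0.0, -1.418]
wrist_force: [0.1, -0.9, 0.3]
width: 0.0647
time: 39.78
tool_pos: [0.4291, 0.1756, 0.1485]
ee_rot: [-1.572, -0.001, -1.418]
wrist_force: [0.9, -0.6, -1.0]
width: 0.0645
t 39.775 shift [-1.5 90.9 46.3] turn [0.09 0.05 0.06] pos [0.4291 0.1756 0.1485] w 0.0645
```

View pics/w5.png

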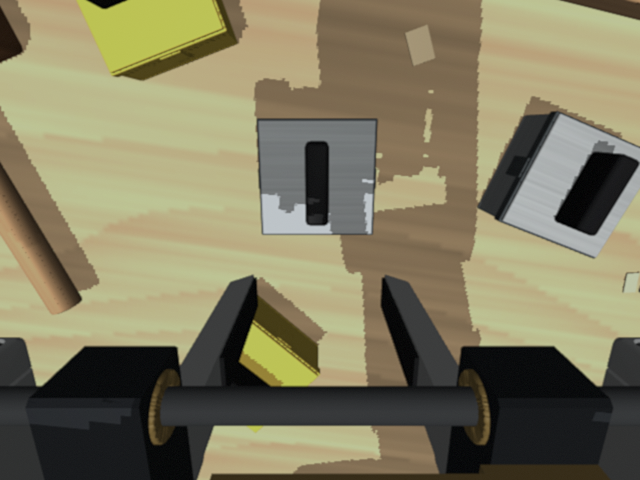

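Left steel case at (318,177), aligned and upright.

```bash

python3 -m creep '[[-1,0,30,0,0,0,60],[-1,10,46,0,0,0,60],[-1,40,46,0,0,0,60],[-1,70,46,0,0,0,60],[-1,82,46,0,0,0,60]]'
python3 -c "
from h import *
to([.4745,.184,.0575],-81.3)"
```

```text
time: 40.45
tool_pos: [0.4738, 0.1825, 0.0651]
ee_rot: [-1.575, -0.001, -1.421]
wrist_force: [0.1, -0.7, -0.0]
width: 0.0716
t 40.45 shift [-1.4  7.6  0.9] turn [ 0.23 -0.09  0.05] pos [0.4738 0.1825 0.0651] w 0.0716
```

```bash

python3 -m creep '[[0,8,0,0,0,0,60],[0,8,0,0,0,0,255],[0,8,0,0,0,0,255],[0,8,0,0,0,0,255],[0,8,0,0,0,0,255]]'
python3 -m creep '[[0,0,0,0,0,0,255],[0,0,0,0,0,0,255],[0,0,0,0,0,0,255],[0,0,0,0,0,0,255],[0,0,0,0,0,0,255]]'
python3 -m creep '[[0,-15,0,0,0,0,255],[0,-40,0,0,0,0,255],[0,-80,0,0,0,0,255],[0,-120,0,0,0,0,255],[0,-150,0,0,0,0,255]]'
python3 -c "
from h import *
to([.674,-.001,.2065],-81.3)"
```

```text
time: 41.08
tool_pos: [0.475, 0.1844, 0.06]
ee_rot: [-1.57, 0.0, -1.418]
wrist_force: [0.0, 0.2, 0.0]
width: 0.0356
time: 41.7
tool_pos: [0.4747, 0.1842, 0.0595]
ee_rot: [-1.571, -0.0, -1.418]
wrist_force: [-0.0, -0.4, 0.9]
width: 0.0157
time: 42.32
tool_pos: [0.4747, 0.1843, 0.2115]
ee_rot: [-1.57, 0.0, -1.418]
wrist_force: [0.5, 0.0, -5.5]
width: 0.0155
t 42.325 shift [213.4   5.1 168.8] turn [-0.06  0.04 -0.  ] pos [0.4747 0.1843 0.2115] w 0.0155
```

Before the final hold, one more tilt check on the left case.

```bash

python3 -m creep '[[0,0,0,0,0,9,255],[0,0,0,0,0,18,255],[0,0,0,0,0,25,255],[0,0,0,0,0,25,255],[0,0,0,0,0,25,255]]' >/dev/null
python3 -m creep '[[0,0,0,0,0,0,255],[0,0,0,0,0,-9,255],[0,0,0,0,0,-18,255],[0,0,0,0,0,-25,255],[0,0,0,0,0,-25,255]]' >/dev/null
python3 -m creep '[[0,0,0,0,0,0,255]]' >/dev/null
python3 rd.py; python3 rd.py
python3 -m creep '[[0,0,0,0,0,-9,255],[0,0,0,0,0,-18,255],[0,0,0,0,0,-25,255],[0,0,0,0,0,-25,255],[0,0,0,0,0,-25,255]]' >/dev/null
python3 -m creep '[[0,0,0,0,0,0,255],[0,0,0,0,0,9,255],[0,0,0,0,0,18,255],[0,0,0,0,0,25,255],[0,0,0,0,0,25,255]]' >/dev/null
python3 -m creep '[[0,0,0,0,0,0,255]]' >/dev/null
python3 rd.py; python3 rd.py
python3 -c "
from h import *
to([.674,-.001,.2065],-81.3)"
```

```text
t 44.1 T tool mean [ 0.0038 -0.0001  0.0575] sem [0.0093 0.0104 0.0061] F [ 0.3721 -0.3625 -4.2856] w 0.01577708136954113
t 44.5 T tool mean [-0.0204  0.0152  0.0528] sem [0.0082 0.0144 0.0077] F [ 0.3379  0.1457 -4.5799] w 0.01571675553962332
t 46.275 T tool mean [-0.0094 -0.005  -0.002 ] sem [0.0104 0.0077 0.0068] F [ 0.0739  0.1773 -4.307 ] w 0.015442596570876531
t 46.675 T tool mean [-0.0224 -0.0053 -0.0171] sem [0.0068 0.0143 0.0066] F [ 0.4418 -0.0679 -4.578 ] w 0.015881715411707468
t 46.675 shift [213.3   3.  168.8] turn [-0.    0.04  0.01] pos [0.4747 0.1842 0.2095] w 0.0159
```

The shift repeats at 0.065 N·m, so it's the left case. Moving over the board.

```bash

python3 -m creep '[[25,0,20,0,0,0,255],[60,0,48,0,0,0,255],[100,0,79,0,0,0,255],[140,0,111,0,0,0,255],[170,0,135,0,0,0,255]]'
python3 -m creep '[[22,2,17,0,0,0,255],[38,2,30,0,0,0,255],[43,2,34,0,0,0,255],[43,2,34,0,0,0,255],[43,2,34,0,0,0,255]]'
python3 - <<'E'
from h import *
to([.674,-.001,.2075],-81.3)
for c in ("scene","side"):
    s=robot.snapshot(c); cv2.imwrite(f"pics/{c}9.png",s["color"])
    for n in ["case_left","case_middle","case_right","board_mid","board"]:
        print(c,n,[(np.round(d["point"],3),round(d["p"],2)) for d in robot.landmark_of(n,c)][:5])
st()
E
```

```text
time: 47.3
tool_pos: [0.6353, 0.0349, 0.209]
ee_rot: [-1.571, -0.0, -1.42]
wrist_force: [0.7, 1.0, -3.7]
width: 0.0159
time: 47.92
tool_pos: [0.6736, 0.0002, 0.2077]
ee_rot: [-1.571, 0.0, -1.417]
wrist_force: [0.0, 1.2, -4.6]
width: 0.0158
t 47.925 shift [1.2 0.2 0.2] turn [ 0.    0.09 -0.02] pos [0.6736 0.0002 0.2077] w 0.0158
scene case_left [(array([ 0.673, -0.006,  0.148]), 0.68), (array([ 0.67 , -0.001,  0.024]), 0.66), (array([0.58 , 0.319, 0.001]), 0.65), (array([0.294, 0.215, 0.003]), 0.57)]
scene case_middle [(array([ 0.498, -0.01 , -0.003]), 0.96)]
scene case_right [(array([ 0.45 , -0.176, -0.003]), 0.59)]
scene board_mid [(array([0.67 , 0.   , 0.027]), 0.61)]
scene board [(array([0.677, 0.001, 0.   ]), 0.67)]
side case_left [(array([ 0.294,  0.218, -0.   ]), 0.93), (array([0.671, 0.002, 0.147]), 0.88), (array([ 0.582,  0.317, -0.003]), 0.88)]
side case_middle [(array([ 0.498, -0.009, -0.004]), 0.8)]
side case_right [(array([ 0.671,  0.   , -0.006]), 0.67), (array([ 0.455, -0.179, -0.   ]), 0.65)]
side board_mid [(array([ 0.677, -0.005,  0.029]), 0.78)]
side board [(array([ 0.67 ,  0.001, -0.006]), 0.83)]
t 48.525 [ 0.6741 -0.0006  0.2075] [-90.0009  -0.0062 -81.2605] w 0.0153 F [-0.8426 -0.2147 -4.3983] T tool [-0.0397 -0.0091 -0.0095] q [-0.0849  0.3692  1.0287 -0.0001  1.7436  1.3333]
```

View pics/scene9.png

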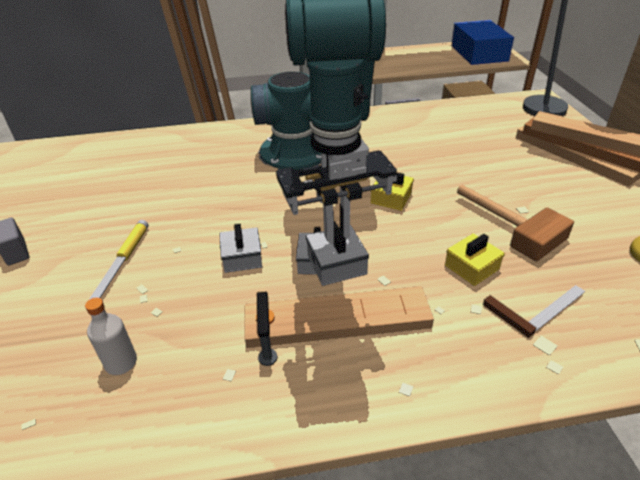

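View pics/side9.png

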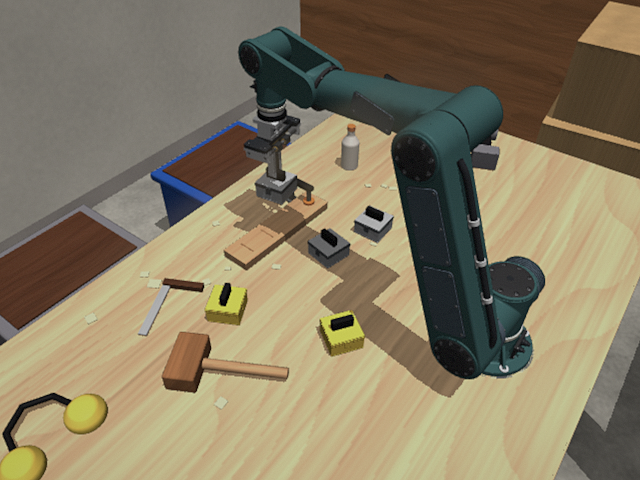

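The left case hangs level over the board, at scene px (337,252) and side px (276,187). The other two stand upright on the bench and nothing else has moved.

```bash
python3 -c "
from h import *
robot.close_job()"
```

```text
the job is handed in; nothing more can be done
```

The job is handed in with the left case, which I judged to be the one that rattles, held level over the middle of the clamped board. I lifted and tipped the cases in order, left, middle, right, and set the middle and right ones back down upright.

**Which case rattles:** I tipped each case both ways and compared the moment on the tool.

| Case | Moment shift (N·m) | Verdict |
|---|---|---|
| Left | about 0.065 in both 25° tests | rattles |
| Middle | 0.008 | silent |
| Right | about 0.001 | silent |

The left case's shift is a little under the 0.08 expected. Its first, gentler tips of 18° gave an unclear 0.04, so I repeated the test with larger tips, and once more after picking it up again.

**Last checks, at 48.5 s:**
- **Held case:** its underside is at about z = 0.148 m, 12 cm above the board. It is level and within about 5 mm of the board's middle, going by the tool position and both cameras. The fingers are closed on the ridge at 15 to 16 mm.
- **Other cases:** the middle and right cases stand upright on the bench.
- **Mallet, chisel, glue and square:** all look unmoved in the final pictures, though the side view hides the chisel, so that one rests on the scene view.
- **Camera disagreements:** the networks also returned a few stray detections, such as a "case_right" at the board and the yellow look-alikes as "case_left". I rejected these against the pictures.

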